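Mount a build plate on the sloped scraping stand

ROBOT

A 7-joint arm with a two-finger parallel gripper is mounted at the origin on the work surface. World frame = base frame: x ahead of the robot, y to its left, z up, the work surface at z = 0. Lengths are in m, angles in rad, forces in N, time in s.
With the tool pointing down it reaches from about 0.4 to 0.85 m from the base axis. Payload 4.5 kg.
Tool frame: the origin (TCP) lies on the centre line of the jaws, within the pads' length; the fingertips stand 17 mm ahead of it and the grasp point (between the pads) lies 2 mm behind it (r.tip_reach is the distance from the TCP to the fingertips, in m); z points along the fingers, y is the line along which they close (so a half turn about z gives the same grasp; the last joint's range is limited). The gripper opens to 88 mm and grips with 3 to 60 N. Pads are 18 mm wide; open, the fingers measure 123 mm over their backs; the gripper's body (75 mm by 187 mm) begins 45 mm behind the grasp point.
Start: joints at [-1.165, 0.689, -0.195, 1.565, 0.157, 0.902, -0.215], TCP at [0.227, 0.582, 0.219] pointing down, gripper open.
Joint ranges: [-3.01, 3.01], [-0.46, 2.08], [-1.47, 1.51], [0.13, 2.56], [-1, 4.14], [0.04, 2.09], [-2.66, 2.66]. Speed limits (rad/s): [2.57, 2.57, 3.14, 3.14, 3.14, 3.14, 3.14].

INTERFACE

Orientations are given as a unit quaternion [x, y, z, w].
In Python, from plant import r gives the robot as it stands.
- The arm moves only by the tool step_arm, never from a script. Its argument "steps" is a list of rows, each a list of 7 numbers: the shift along the tool's x, y, z in cm, then the turn, a rotation vector about the tool's x, y, z in degrees, then the gripper's target within -1 to 1 (shut at 1, half-way at 0, fully open at -1). A call has 1 to 8 rows; each row shifts and turns the commanded pose from where the row before left it, along the tool's axes as they then stand; what a row does not reach is not made up. A row lasts 1/8 s, in which the tool goes at most 62.5 mm and 10.7 degrees, less where a joint would pass 70% of its speed; a pose out of reach is approached as far as the arm can. A call with a gripper value outside its range is refused whole. The fingers move at their own pace and stop on an object; "force" is the grip in N (left out, the last holds). Time passes only in rows, so rows that do not move let the fingers close. It gives the time, the measured TCP pose, the force, the opening and the grip force at its end, in the units of the state.
- r.get_state(): the state, without advancing time (a new reading comes with each control period).
- r.snapshot(name): name is "scene" or "side" or "wrist"; returns a dict with "pixels" (480x640x3 uint8, red, green, blue), "fx", "fy", "cx", "cy" (pixels), "cam_to_world" (4x4, takes a point from camera to world coordinates). Camera axes: x right, y down, z forward; pixel columns grow to the right and rows downward; lengths in m; the calibration is good to about 2 mm. The wrist camera is an equidistant fisheye: a pixel r from the principal point sees the ray r / f radians off the axis. A picture is of the moment at which its call begins. There is no depth.
- r.finish_job(): hands the job in; it is judged then, once.
The state is a dict: "clock": time; "q": joint angles; "qd": joint speeds; "joint_torque": joint torques, N m; "tool_pos": TCP position; "eef_rot": TCP orientation; "contact_force": force on the tool from outside, world axes, zero at the start; "moment": the same for the moment, N m; "opening": opening from 0.0 (shut) to 1.0 (fully open); "finger_force": force on a finger pad.
Only numpy, scipy, OpenCV 4.12 (cv2) and the standard library are available. Lean on these libraries where they do the work, as an engineer would, in place of code of your own. Each camera call takes 0.05 s, during which the arm holds its last target. There are 200 camera calls.

TASK

Swing the stand's clamp fully up, then take the build plate with its print off the cooling block and lay it gently, without letting it fall, flat and square on the middle of the sloped bed, tab end uphill and the opposite edge resting against the ledge at the bottom. Let go of it, then swing the clamp down until its foot rests on the tab. Leave the spool, the tray and the scraper where they are.

Things in the scene. Friction and masses are not known exactly. Their poses are not given: they have to be found in the camera images.
- stand: Fixed plywood stand that carries the sloped bed. Origin on the table under the centre of the bed; x points uphill (roughly to the robot's left), z up. Base board 230 x 130 x 12 mm, from 85 mm downhill to 145 mm uphill of the origin. The stand may be left or right of the block.
- bed: Fixed sloped plywood bed, rising at 30 degrees, narrower than the plate. Origin on its surface, 85 mm above the table, where the middle of the plate's square part belongs; x uphill along the slope, y across, z square out of the surface. 90 mm wide, x from -70 to 140 mm. Ledge at the low end: inner face at x = -60 mm, 12 mm high. Clamp brackets at x = 122, y = +-36 mm, 30 mm high.
- clamp (a joint): Hinge of the steel hold-down clamp at the top of the bed, rad, axis along the bed's y. 0: fully down with no plate below; about 0.06: foot resting on the plate's tab; 1.35: fully up (its stop), handle swung uphill, away from the bed. It stays where it is left; about 4 N at the handle moves it.
- clamp_hinge (a point): Point on the clamp's hinge axis, at x = 120, y = 0, z = 16 mm in the bed's frame. The rubber foot (a roller 16 mm in diameter and 24 mm wide) sits on an arm with its centre, when the joint is 0, 50 mm downhill of the hinge and 6 mm nearer the bed.
- clamp_bar (a point): Middle of the clamp's handle bar, the place to grip: a black round bar 14 mm in diameter lying across (along the bed's y), held at its ends by two steel rods, 9 mm in diameter, 92 mm apart (83 mm free between them). The bar is 60 mm from the hinge; at joint 0 it is 25.4 mm downhill of the hinge and 54.4 mm farther out from the bed (bed's frame).
- block: Fixed cooling block, wood with a cork top, 110 (x) x 90 (y) x 40 mm high. Origin at the centre of its underside.
- plate: Loose aluminium plate 120 (x) x 120 (y) x 5 mm, with a 44 mm wide tab sticking out 20 mm from its +x edge; starts on the block. Origin: centre of the square part's underside; x to the tab, z up. Stuck on it a red printed beam, 34 (x) by 100 mm (y), centred at x = -10, y = 0, from z = 5 to 41 mm: grip it across its 34 mm. 0.24 to 0.42 kg.
- plate_tab (a point): Middle of the top of the plate's tab, at x = 70, y = 0, z = 5 mm in the plate's frame.
- spool: Bystander: filament spool lying flat, 160 mm in diameter, 55 mm high, origin under its centre.
- tray: Bystander: open red printed tray 90 x 130 x 50 mm, origin under its centre.
- scraper: Bystander: flat scraper lying on the table between stand and block, about 250 mm long along its x, at most 30 mm high.
Not all that is in view belongs to the job. There is more than one size of the plate; the job needs the largest.

How it is judged:
By the outcome, as a careful person would: the job done as asked, in the order asked, and still so for the second after the job is handed in, with the robot touching nothing.
It also fails if it takes over 72 s, if anything falls off the work surface, if the arm or the gripper's body presses on something with over 40 N, if the wrist force passes 120 N, or if a joint passes its speed limit or range.

## Working session

There is one attempt and no reset: what is moved stays moved. The work goes in short steps, Python scripts to look and compute and a tool call to move; the robot and the scene stay as the last step left them, time stands still between calls to the robot, and variables do not carry over. Pictures are saved under pics/ and viewed, at most 10 in all, crops included, and the job is handed in when it is done.

Besides the shell and the picture viewer there is one more tool, called after ">>>" as a command line: name --pt "numbers of a row" for each row, then --argument value for the rest. step_arm: Moves the arm, as the interface text tells. Its arguments: {"type":"object","properties":{"steps":{"type":"array","items":{"type":"array","items":{"type":"number"}}},"force":{"type":"number"}},"required":["steps"]}

```bash
ls; mkdir -p pics; python3 - <<'E'
from plant import r
import cv2,numpy as np,pickle
print(r.get_state())
for n in ["scene","side"]:
    s=r.snapshot(n); cv2.imwrite(f"pics/{n}0.png",s["pixels"][:,:,::-1]); pickle.dump(s,open(f"{n}0.pkl","wb"))
    print(n,s["fx"],s["fy"],s["cx"],s["cy"],np.round(s["cam_to_world"],3).tolist())
E
```

```text
pics
{'clock': 0.0, 'q': array([-1.16521427,  0.68998789, -0.19448899,  1.5663373 ,  0.15732504,
        0.90248693, -0.21511624]), 'qd': array([ 0.00014354, -0.00097622, -0.00035507,  0.00131329, -0.00248073,
        0.00082803,  0.00072607]), 'joint_torque': array([-4.13747111e-04, -5.27543306e+01, -1.26710404e+00, -1.53421962e+01,
       -5.26980520e-02,  6.50163798e-03,  1.79355975e-04]), 'tool_pos': array([0.2268747 , 0.58165834, 0.21840879]), 'eef_rot': array([ 1.84790964e-01,  9.82777424e-01, -9.09399938e-04, -8.67680467e-05]), 'contact_force': array([ 0.0325205 , -0.77538489,  0.08982076]), 'moment': array([ 0.01512236,  0.02281667, -0.01673995]), 'finger_force': 0.0, 'opening': 1.002767022586003}
scene 592.729317427775 592.729317427775 316.44022978124616 238.90486730226223 [[-0.813, 0.499, -0.299, 1.003], [0.582, 0.709, -0.398, 0.4], [0.013, -0.498, -0.867, 1.283], [0.0, 0.0, 0.0, 1.0]]
side 587.8585319687799 587.8585319687799 320.43751122287284 229.0989738989987 [[0.974, -0.128, 0.185, 0.416], [-0.224, -0.47, 0.854, -1.009], [-0.022, -0.873, -0.487, 0.64], [0.0, 0.0, 0.0, 1.0]]
```

View pics/scene0.png

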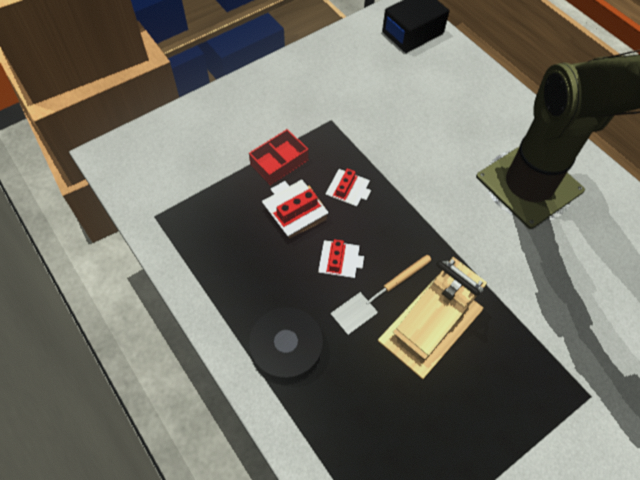

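View pics/side0.png

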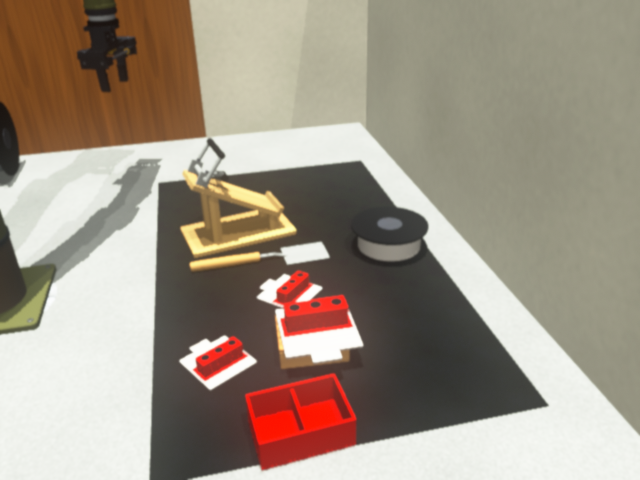

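Candidates for the plate in scene view: the plate on the block (295,208), and small plates on the table at (347,187) and (341,259). By the description it is the raised, largest one at (295,208). I'll check it and the stand in close crops.

```bash
cat > h.py <<'E'
import numpy as np,cv2,pickle
from scipy.spatial.transform import Rotation as R
def ray(s,u,v):
    M=s["cam_to_world"]; d=M[:3,:3]@np.array([(u-s["cx"])/s["fx"],(v-s["cy"])/s["fy"],1.]); return M[:3,3],d/np.linalg.norm(d)
def onz(s,u,v,z):
    o,d=ray(s,u,v); return o+d*(z-o[2])/d[2]
def tri(rays):
    A=0;b=0
    for o,d in rays:
        P=np.eye(3)-np.outer(d,d); A=A+P; b=b+P@o
    return np.linalg.solve(A,b)
def proj(s,p):
    M=s["cam_to_world"]; c=M[:3,:3].T@(np.asarray(p)-M[:3,3]); return np.array([s["fx"]*c[0]/c[2]+s["cx"],s["fy"]*c[1]/c[2]+s["cy"]])
E
python3 - <<'E'
from h import *
a=pickle.load(open("scene0.pkl","rb"));b=pickle.load(open("side0.pkl","rb"))
def crop(s,x,y,w,h,k): return cv2.resize(s["pixels"][y:y+h,x:x+w,::-1],None,fx=k,fy=k,interpolation=cv2.INTER_CUBIC)
t=np.hstack([crop(a,370,245,130,140,3),crop(b,175,130,130,140,3)][:2]);
u=np.hstack([crop(a,250,170,130,60,3),crop(b,255,285,130,60,3)])
cv2.imwrite("pics/crop1.png",np.vstack([t,u]))
# plate on block: white+red blob
for n,s,c in (("scene",a,(295,208)),("side",b,(318,330))):
    p=s["pixels"].astype(int); hsv=cv2.cvtColor(s["pixels"],cv2.COLOR_RGB2HSV)
    red=((hsv[...,1]>150)&((hsv[...,0]<8)|(hsv[...,0]>172))&(hsv[...,2]>60)).astype(np.uint8)
    white=((hsv[...,1]<60)&(hsv[...,2]>130)).astype(np.uint8)
    for nm,m in (("red",red),("all",red|white)):
        cs,_=cv2.findContours(m,cv2.RETR_EXTERNAL,cv2.CHAIN_APPROX_NONE)
        for k in cs:
            if cv2.contourArea(k)>100 and cv2.pointPolygonTest(k,c,False)>=0 and cv2.contourArea(k)<9000:
                print(n,nm,cv2.contourArea(k),cv2.approxPolyDP(k,2,True)[:,0].tolist())
E
```

```text
scene red 741.0 [[311, 189], [277, 207], [278, 210], [274, 213], [283, 225], [319, 206], [316, 202], [314, 206], [304, 209], [304, 205], [317, 197]]
scene all 1986.0 [[302, 180], [289, 186], [283, 181], [272, 187], [274, 194], [262, 201], [287, 235], [327, 213], [319, 200], [314, 206], [304, 209], [304, 205], [317, 197], [311, 189], [306, 189], [307, 186]]
side red 2681.5 [[277, 290], [278, 297], [275, 301], [282, 303], [286, 316], [281, 319], [285, 335], [351, 325], [346, 314], [348, 305], [341, 294], [314, 298], [307, 302], [295, 302], [310, 285], [306, 272], [297, 270]]
side all 5693.5 [[260, 285], [262, 291], [256, 297], [279, 307], [275, 309], [286, 357], [309, 354], [315, 363], [341, 358], [342, 349], [363, 345], [350, 312], [346, 314], [348, 305], [344, 296], [341, 294], [314, 298], [322, 287], [314, 283], [306, 291], [310, 285], [306, 272], [297, 270], [290, 278], [284, 273], [275, 280], [269, 278]]
```

View pics/crop1.png

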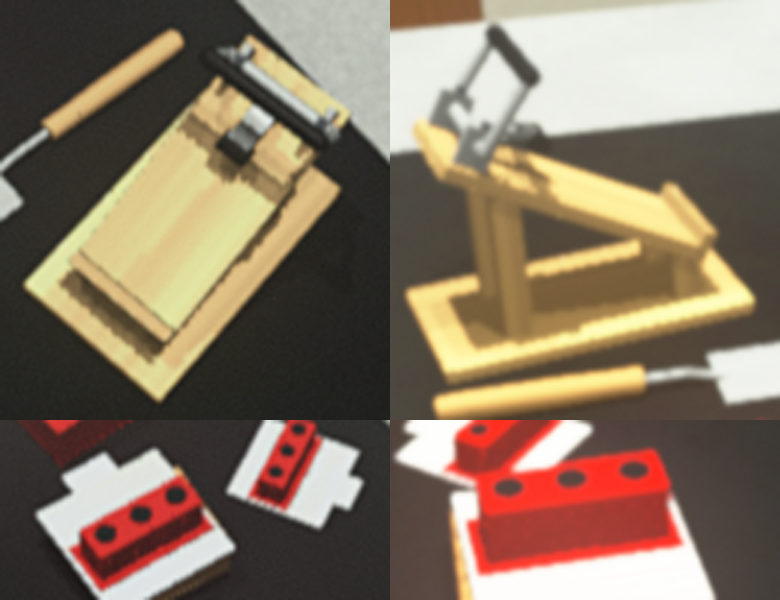

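The crop shows the chosen plate raised on the block (largest), tab toward the tray. It also shows the clamp down, with the bar at scene (438,262)–(482,291). Now converting to world positions.

```bash
python3 - <<'E'
from h import *
np.set_printoptions(precision=4,suppress=True)
a=pickle.load(open("scene0.pkl","rb"));b=pickle.load(open("side0.pkl","rb"))
print("plate");P=[onz(a,*q,.045) for q in ((262,201),(287,235),(327,213),(302,180))]
for i in range(4): print(P[i][:2],np.linalg.norm(P[i]-P[i-1]))
print("side",[onz(b,*q,.045)[:2] for q in ((286,357),(363,345),(315,363),(341,358))])
print("tabs",[onz(a,*q,.045)[:2] for q in ((272,187),(283,181))])
c=lambda x,y:(370+x/3,245+y/3); d=lambda x,y:(175+(x-390)/3,130+y/3)
print("base");B=[onz(a,*c(*q),.012) for q in ((25,285),(160,402),(340,187))]
print(B,np.linalg.norm(B[1]-B[0]),np.linalg.norm(B[2]-B[1]))
print("base side",[onz(b,*d(*q),.012)[:2] for q in ((407,292),(448,368),(755,297))])
print("bar ends",[tri([ray(a,*c(*p)),ray(b,*d(*q))]) for p,q in (((210,52),(535,77)),((330,138),(492,33)))])
print("bar ends swap",[tri([ray(a,*c(*p)),ray(b,*d(*q))]) for p,q in (((330,138),(535,77)),((210,52),(492,33)))])
print("ledge tops",[tri([ray(a,*c(*p)),ray(b,*d(*q))]) for p,q in (((72,258),(715,240)),((170,338),(665,187)))])
E
```

```text
plate
[ 0.6237 -0.3349] 0.11848188037457504
[ 0.6279 -0.2178] 0.11725903512930666
[ 0.5118 -0.213 ] 0.11619476944380266
[ 0.5053 -0.3302] 0.11741490311050089
side [array([ 0.5041, -0.3354]), array([ 0.6235, -0.338 ]), array([ 0.5435, -0.359 ]), array([ 0.5834, -0.358 ])]
tabs [array([ 0.5799, -0.356 ]), array([ 0.5468, -0.3554])]
base
[array([0.6036, 0.111 , 0.012 ]), array([0.5792, 0.2378, 0.012 ]), array([0.354, 0.19 , 0.012])] 0.12916203222956243 0.23023164834977589
base side [array([0.3552, 0.1828]), array([0.3805, 0.0639]), array([0.6043, 0.107 ])]
bar ends [array([0.4598, 0.0971, 0.206 ]), array([0.4372, 0.1919, 0.205 ])]
bar ends swap [array([0.4461, 0.1849, 0.1815]), array([0.4516, 0.1044, 0.2283])]
ledge tops [array([0.5779, 0.124 , 0.0547]), array([0.5574, 0.2128, 0.0583])]
```

>>> step_arm --pt "0 0 -2 0 0 9.6 -1" --pt "0 0 -2 0 0 9.6 -1" --pt "0 0 -2 0 0 9.6 -1" --pt "0 0 -2 0 0 9.6 -1" --pt "0 0 -2 0 0 9.6 -1" --pt "0 0 0 0 0 9.6 -1" --pt "0 0 0 0 0 0 -1"

```text
clock: 0.98
tool_pos: [0.2268, 0.5821, 0.3189]
eef_rot: [0.635, 0.773, -0.0, 0.0]
contact_force: [0.5, 0.8, 0.6]
opening: 0.998
finger_force: 0.0
```

```bash
cat >> h.py <<'E'
np.set_printoptions(precision=4,suppress=True)
ux=lambda yaw:np.array([np.cos(yaw),np.sin(yaw),0])
O=np.array([.508,.156,0]); YAW=np.deg2rad(191.2)
def bed(x,y,z):  # mm in bed frame -> world m
    u=ux(YAW); yb=np.cross([0,0,1],u); c,s=np.cos(np.pi/6),.5
    bx=c*u+np.array([0,0,s]); bz=-s*u+np.array([0,0,c])
    return O+np.array([0,0,.085])+(x*bx+y*yb+z*bz)/1000
def bar(q):
    a=np.arctan2(54.4,-25.4)-q; return bed(120+60*np.cos(a),0,16+60*np.sin(a))
def down(yawdeg,tilt=0): # tool y at yaw; tilted about tool x
    y=ux(np.deg2rad(yawdeg)); z=np.array([0,0,-1.]); x=np.cross(y,z)
    return R.from_matrix(np.c_[x,y,z])*R.from_euler('x',tilt,degrees=True)
def delta(pos,rot):  # turn first, then shift in the new axes; also shift in present axes
    from plant import r
    s=r.get_state(); c=R.from_quat(s["eef_rot"]); d=np.asarray(pos)-s["tool_pos"]
    print("t",round(s["clock"],2),"pos",s["tool_pos"],"q",s["q"],"F",s["contact_force"],"open",round(s["opening"],3))
    print("turn deg",(c.inv()*rot).as_rotvec(degrees=True).round(2),"shift now cm",(c.inv().apply(d)*100).round(2),"after turn cm",(rot.inv().apply(d)*100).round(2))
E
python3 - <<'E'
from h import *
for q in (0,.32,1.35): print(q,bar(q))
delta([.4485,.1445,.31],down(11.2))
E
```

```text
0 [0.4621 0.1469 0.1932]
0.32 [0.4491 0.1443 0.207 ]
1.35 [0.3916 0.1329 0.2144]
t 0.97 pos [0.2268 0.5821 0.3189] q [-1.3248  0.5915  0.0943  1.437  -0.058   1.1166 -1.0253] F [0.489  0.8112 0.6293] open 0.998
turn deg [-0.    0.05  0.01] shift now cm [-47.23  13.24   0.93] after turn cm [-47.23  13.25   0.89]
```

>>> step_arm --pt "-5.9 1.65 0 0 0 0 -1" --pt "-5.9 1.65 0 0 0 0 -1" --pt "-5.9 1.65 0 0 0 0 -1" --pt "-5.9 1.65 0 0 0 0 -1" --pt "-5.9 1.65 0 0 0 0 -1" --pt "-5.9 1.65 0 0 0 0 -1" --pt "-5.9 1.65 0 0 0 0 -1" --pt "-5.9 1.65 0 0 0 0 -1"

```text
clock: 1.98
tool_pos: [0.4478, 0.1427, 0.319]
eef_rot: [0.634, 0.773, -0.0, -0.0]
contact_force: [0.8, 0.5, 0.1]
opening: 0.997
finger_force: 0.0
```

```bash
python3 - <<'E'
from h import *
from plant import r
delta([.4488,.1445,.207],down(11.2))
s=r.snapshot("wrist"); pickle.dump(s,open("w1.pkl","wb")); cv2.imwrite("pics/w1.png",s["pixels"][:,:,::-1]); print(s["fx"],s["cx"],s["cy"],s["cam_to_world"])
E
```

```text
t 1.98 pos [0.4478 0.1427 0.319 ] q [-0.508   0.3563  0.1449  1.8801 -0.064   0.9101 -0.135 ] F [0.7783 0.5187 0.0501] open 0.997
turn deg [-0.03 -0.    0.14] shift now cm [ 0.15  0.14 11.2 ] after turn cm [ 0.15  0.14 11.2 ]
371.64829954431775 317.78102284349796 234.3631739904977 [[ 0.9804  0.1867  0.0626  0.4312]
 [ 0.1969 -0.9287 -0.3141  0.2258]
 [-0.0005  0.3203 -0.9473  0.485 ]
 [ 0.      0.      0.      1.    ]]
```

View pics/w1.png

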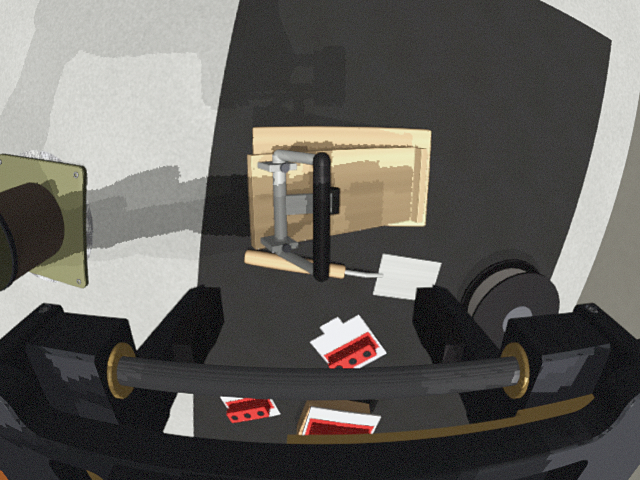

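The wrist view shows the bar from (322,155) to (321,278), centred between the fingers. The ray gives (0.450,0.148), which agrees with the estimate. Descend and cage the bar.

>>> step_arm --pt "0.1 0.1 3 0 0 0 -1" --pt "0 0 3 0 0 0 -1" --pt "0 0 3 0 0 0 -1" --pt "0 0 2.2 0 0 0 0" --pt "0 0 0 0 0 0 0.4" --pt "0 0 0 0 0 0 0.4" --pt "0 0 0 0 0 0 0.4" --force 10

```text
clock: 2.9
tool_pos: [0.4488, 0.146, 0.2081]
eef_rot: [0.635, 0.772, 0.001, 0.0]
contact_force: [-0.1, -0.1, -0.7]
opening: 0.571
finger_force: 0.0
```

>>> step_arm --pt "0 -0.7 -0.3 0 0 0 0.4" --pt "0 -0.7 -0.3 0 0 0 0.4" --pt "0 -0.7 -0.3 0 0 0 0.4" --pt "0 -0.7 0 0 0 0 0.4" --pt "0 -0.7 0 0 0 0 0.4" --pt "0 -0.7 0 0 0 0 0.4" --pt "0 -0.7 0 0 0 0 0.4" --pt "0 -0.6 0 0 0 0 0.4"

```text
clock: 3.9
tool_pos: [0.3937, 0.135, 0.2162]
eef_rot: [0.635, 0.772, -0.0, -0.0]
contact_force: [-0.8, 0.4, -0.4]
opening: 0.296
finger_force: 0.0
```

>>> step_arm --pt "0 -0.4 0 0 0 0 0.4" --pt "0 -0.3 0 0 0 0 0.4" --pt "0 0 0 0 0 0 0.4"

```text
clock: 4.28
tool_pos: [0.3873, 0.1338, 0.2162]
eef_rot: [0.635, 0.772, 0.0, -0.0]
contact_force: [-0.7, 1.3, -0.3]
opening: 0.3
finger_force: 0.0
```

```bash
python3 - <<'E'
from h import *
from plant import r
t=[]
for n in ["scene","side"]:
    s=r.snapshot(n); pickle.dump(s,open(f"{n}1.pkl","wb"))
    x,y=(400,190) if n=="scene" else (140,40)
    t.append(cv2.resize(s["pixels"][y:y+150,x:x+130,::-1],None,fx=3,fy=3,interpolation=cv2.INTER_CUBIC))
cv2.imwrite("pics/c2.png",np.hstack(t)); a,b=[pickle.load(open(n+"1.pkl","rb")) for n in ("scene","side")]
for q in (.32,1.0,1.35): print(q,bar(q),3*(proj(a,bar(q))-[400,190]),3*(proj(b,bar(q))-[140,40])+[390,0])
E
```

```text
0.32 [0.4491 0.1443 0.207 ] [174.7733 261.2266] [613.9732 320.5836]
1.0 [0.4116 0.1369 0.2188] [212.2601 216.7259] [556.4762 313.555 ]
1.35 [0.3916 0.1329 0.2144] [228.2608 200.5697] [527.176  324.9393]
```

View pics/c2.png

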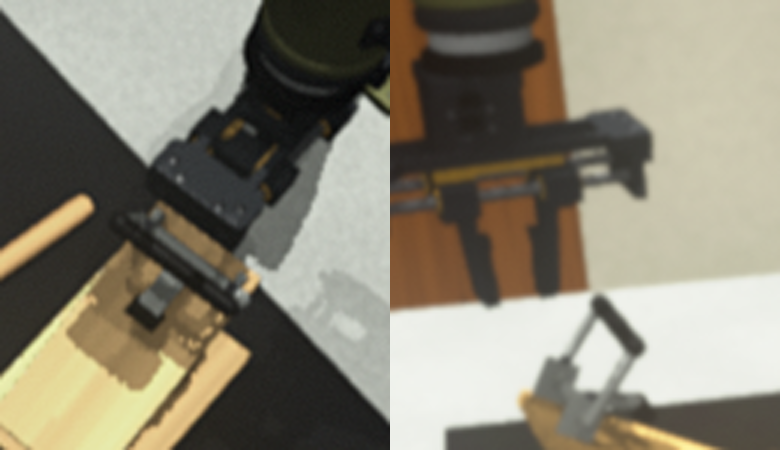

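Scene crop shows the clamp unmoved (bar mid at ~(180,260)). Side crop shows the fingertips (~(485,300), (545,293)) above the bar, higher than the state implies. I'll check the tool geometry.

```bash
python3 - <<'E'
from h import *
from plant import r
print(r.tip_reach,[n for n in dir(r) if n[0]!='_'])
a,b=[pickle.load(open(n+"1.pkl","rb")) for n in ("scene","side")]
t=r.get_state()["tool_pos"]; print(t)
for dz in (-.017,0,.04,.08): print(dz,3*(proj(a,t+[0,0,dz])-[400,190]),3*(proj(b,t+[0,0,dz])-[140,40])+[390,0])
s=r.snapshot("wrist"); pickle.dump(s,open("w2.pkl","wb")); cv2.imwrite("pics/w2.png",s["pixels"][:,:,::-1])
s=r.snapshot("side"); cv2.imwrite("pics/c3.png",cv2.resize(s["pixels"][:200,80:340,::-1],None,fx=3,fy=3))
s1=b["pixels"].astype(int)-s["pixels"]; print(abs(s1).mean())
E
```

```text
0.017 ['Unreachable', 'finish_job', 'get_state', 'snapshot', 'tip_reach']
[0.3876 0.1339 0.2163]
-0.017 [227.965  208.9804] [524.2174 346.1708]
0 [234.1021 197.3451] [520.786  322.3747]
0.04 [249.1469 168.8217] [512.5187 265.0424]
0.08 [265.1028 138.5711] [503.9686 205.7491]
0.36798502604166666
```

View pics/w2.png

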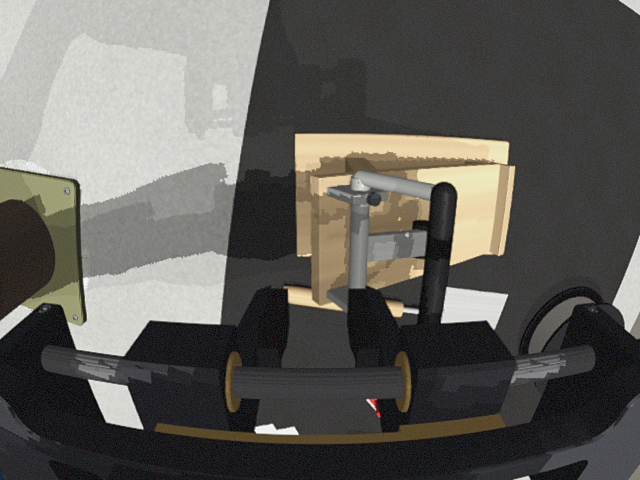

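Wrist view shows the bar at (440,250), outside the fingers, whose tips are at (270,290) and (365,290). Wrist and side views agree that the real tips sit about 35 mm higher than the TCP figures imply. I'll apply that offset, redo the descent, and calibrate it by touch later.

>>> step_arm --pt "0 1.5 -1 0 0 0 -0.1" --pt "0 1.6 -1 0 0 0 -0.1" --pt "0 1.6 0 0 0 0 -0.1" --pt "0 1.5 0 0 0 0 -0.1" --pt "0 0 0 0 0 0 -0.1" --pt "0 0 0 0 0 0 -0.1"

```text
clock: 5.22
tool_pos: [0.4474, 0.1455, 0.236]
eef_rot: [0.635, 0.772, -0.0, -0.0]
contact_force: [-0.3, -0.2, -0.2]
opening: 0.549
finger_force: 0.0
```

>>> step_arm --pt "0 0 1.5 0 0 0 -0.1" --pt "0 0 1.5 0 0 0 -0.1" --pt "0 0 1 0 0 0 -0.1" --pt "0 0 1 0 0 0 -0.1" --pt "0 0 1 0 0 0 -0.1" --pt "0 0 0 0 0 0 -0.1"

```text
clock: 5.98
tool_pos: [0.4477, 0.1456, 0.1756]
eef_rot: [0.635, 0.772, -0.001, -0.0]
contact_force: [0.5, 0.1, 0.9]
opening: 0.553
finger_force: 0.0
```

```bash
python3 - <<'E'
from h import *
from plant import r
s=r.get_state(); print(s["tool_pos"],s["contact_force"],s["opening"])
w=r.snapshot("wrist"); b=r.snapshot("side")
t=np.hstack([cv2.resize(w["pixels"][120:420,120:520,::-1],None,fx=1,fy=1),cv2.resize(b["pixels"][60:210,140:330,::-1],(380,300))])
cv2.imwrite("pics/c4.png",t)
E
```

```text
[0.4477 0.1456 0.1756] [0.5249 0.1485 0.8737] 0.5527343820328567
```

View pics/c4.png

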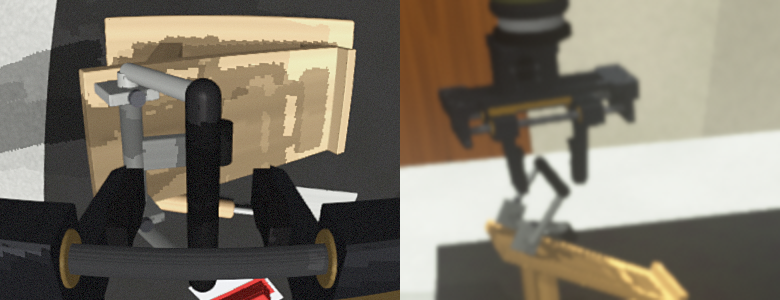

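Left crop (wrist): bar at column ~203 lies between the fingers (~120 and ~275). Side crop confirms the tips are below the bar. Closing the cage and swinging up.

>>> step_arm --pt "0 -0.3 0 0 0 0 0.45" --pt "0 -0.4 0 0 0 0 0.45" --pt "0 -0.5 -0.3 0 0 0 0.45" --pt "0 -0.7 -0.3 0 0 0 0.45" --pt "0 -0.7 -0.3 0 0 0 0.45" --pt "0 -0.7 0 0 0 0 0.45" --pt "0 -0.7 0 0 0 0 0.45" --pt "0 -0.7 0 0 0 0 0.45"

```text
clock: 7.08
tool_pos: [0.402, 0.1368, 0.1854]
eef_rot: [0.635, 0.772, 0.0, 0.0]
contact_force: [2.9, 0.9, 1.5]
opening: 0.275
finger_force: 1.5
```

>>> step_arm --pt "0 -0.6 0 0 0 0 0.45" --pt "0 -0.5 0 0 0 0 0.45" --pt "0 -0.4 0 0 0 0 0.45" --pt "0 -0.3 0 0 0 0 0.45" --pt "0 0 0 0 0 0 0.45"

```text
clock: 7.7
tool_pos: [0.3857, 0.1334, 0.1852]
eef_rot: [0.636, 0.772, 0.001, 0.001]
contact_force: [5.7, 0.9, -4.1]
opening: 0.273
finger_force: 2.8
```

>>> step_arm --pt "0 -0.2 0 0 0 0 0.45" --pt "0 -0.1 0 0 0 0 0.45" --pt "0 0 0 0 0 0 0.45"

```text
clock: 8.07
tool_pos: [0.3857, 0.1335, 0.1855]
eef_rot: [0.636, 0.772, 0.003, 0.002]
contact_force: [10.5, 1.0, -8.2]
opening: 0.277
finger_force: 5.3
```

>>> step_arm --pt "0 0.5 0 0 0 0 0.35" --pt "0 0.3 0 0 0 0 0.3" --pt "0 0 -1 0 0 0 0.3" --pt "0 0 -2 0 0 0 0.3" --pt "0 0 -3 0 0 0 0" --pt "0 0 -3 0 0 0 -1" --pt "0 0 -2 0 0 0 -1"

```text
clock: 8.95
tool_pos: [0.3888, 0.134, 0.297]
eef_rot: [0.635, 0.772, 0.0, 0.0]
contact_force: [0.5, 0.0, 0.1]
opening: 0.666
finger_force: 0.0
```

```bash
python3 - <<'E'
from h import *
delta([.566,-.2655,.29],down(88))
E
```

```text
t 8.95 pos [0.3888 0.134  0.297 ] q [-0.5603  0.2983  0.1569  2.0637 -0.0656  0.7834 -0.17  ] F [0.5485 0.0095 0.0613] open 0.666
turn deg [  0.05   0.   -76.9 ] shift now cm [-42.61   9.7    0.68] after turn cm [-19.1  -39.31   0.7 ]
```

>>> step_arm --pt "-5.3 1.2 0 0 0 0 -1" --pt "-5.3 1.2 0 0 0 0 -1" --pt "-5.3 1.2 0 0 0 0 -1" --pt "-5.3 1.2 0 0 0 0 -1" --pt "-5.3 1.2 0 0 0 0 -1" --pt "-5.3 1.2 0 0 0 0 -1" --pt "-5.3 1.2 0 0 0 0 -1" --pt "-5.3 1.2 0 0 0 0 -1"

```text
clock: 9.95
tool_pos: [0.5649, -0.2644, 0.2957]
eef_rot: [0.635, 0.772, 0.0, -0.001]
contact_force: [1.1, 0.3, 0.7]
opening: 1.004
finger_force: 0.0
```

>>> step_arm --pt "0 0 0 0 0 -9.6 -1" --pt "0 0 0 0 0 -9.6 -1" --pt "0 0 0 0 0 -9.6 -1" --pt "0 0 0 0 0 -9.6 -1" --pt "0 0 0 0 0 -9.6 -1" --pt "0 0 0 0 0 -9.6 -1" --pt "0 0 0 0 0 -9.6 -1" --pt "0 0 0 0 0 -9.6 -1"

```text
clock: 10.95
tool_pos: [0.5641, -0.2631, 0.2956]
eef_rot: [0.016, 1.0, 0.0, -0.001]
contact_force: [0.7, 0.4, 0.4]
opening: 0.995
finger_force: 0.0
```

```bash
cat >> h.py <<'E'
def fray(s,u,v):
    M=s["cam_to_world"]; p=np.array([u-s["cx"],v-s["cy"]]); t=np.hypot(*p)/s["fx"]; e=p/np.hypot(*p)
    d=M[:3,:3]@np.r_[np.sin(t)*e,np.cos(t)]; return M[:3,3],d
def fonz(s,u,v,z):
    o,d=fray(s,u,v); return o+d*(z-o[2])/d[2]
E
python3 - <<'E'
from h import *
from plant import r
delta([.566,-.2655,.29],down(88))
s=r.snapshot("wrist"); pickle.dump(s,open("w3.pkl","wb")); cv2.imwrite("pics/w3.png",s["pixels"][:,:,::-1])
hsv=cv2.cvtColor(s["pixels"],cv2.COLOR_RGB2HSV)
m=((hsv[...,1]<60)&(hsv[...,2]>130)|(hsv[...,1]>150)&((hsv[...,0]<8)|(hsv[...,0]>172))&(hsv[...,2]>60)).astype(np.uint8)
for k in cv2.findContours(m,cv2.RETR_EXTERNAL,cv2.CHAIN_APPROX_NONE)[0]:
    if cv2.contourArea(k)>600:
        q=cv2.approxPolyDP(k,4,True)[:,0]; print(cv2.contourArea(k)); 
        if len(q)<20: print([(x.tolist(),fonz(s,*x,.045)[:2].round(3).tolist()) for x in q])
E
```

```text
t 10.95 pos [ 0.5641 -0.2631  0.2956] q [ 0.465   0.6095 -0.1865  1.4711  0.1216  1.074   1.7928] F [0.6863 0.429  0.3762] open 0.995
turn deg [-0.   -0.1   0.22] shift now cm [-0.2  -0.23  0.56] after turn cm [-0.2  -0.23  0.56]
10616.5
[([164, 431], [0.98, -0.548]), ([285, 442], [0.987, -0.33]), ([287, 433], [0.962, -0.325]), ([385, 432], [0.969, -0.163]), ([468, 423], [0.971, -0.016]), ([458, 393], [0.892, -0.05]), ([357, 400], [0.887, -0.213]), ([178, 393], [0.879, -0.494])]
2333.5
[([530, 142], [0.507, 0.003]), ([524, 177], [0.552, -0.002]), ([504, 178], [0.554, -0.032]), ([500, 239], [0.634, -0.029]), ([536, 236], [0.632, 0.029]), ([542, 177], [0.551, 0.027]), ([527, 176], [0.551, 0.002])]
10646.0
[([255, 138], [0.504, -0.331]), ([256, 169], [0.54, -0.332]), ([239, 171], [0.541, -0.352]), ([241, 208], [0.585, -0.353]), ([258, 209], [0.587, -0.333]), ([259, 238], [0.623, -0.334]), ([359, 238], [0.627, -0.215]), ([360, 153], [0.526, -0.214]), ([341, 157], [0.53, -0.235]), ([339, 204], [0.584, -0.238]), ([338, 141], [0.512, -0.238]), ([294, 140], [0.509, -0.287]), ([339, 139], [0.
[... 646 characters left out ...]
([359, 64], [0.425, -0.213]), ([348, 45], [0.403, -0.224]), ([357, 36], [0.392, -0.214]), ([345, 18], [0.371, -0.226]), ([334, 22], [0.376, -0.239])]
1167.0
[([549, 0], [0.317, 0.038]), ([639, 28], [0.316, 0.216]), ([639, 0], [0.269, 0.223])]
53940.5
[([0, 0], [0.242, -0.721]), ([0, 191], [0.536, -0.746]), ([31, 310], [0.739, -0.746]), ([48, 302], [0.721, -0.696]), ([68, 312], [0.736, -0.657]), ([125, 317], [0.738, -0.547]), ([137, 349], [0.795, -0.543]), ([175, 304], [0.714, -0.46]), ([158, 201], [0.571, -0.459]), ([208, 193], [0.565, -0.392]), ([218, 185], [0.556, -0.378]), ([205, 86], [0.44, -0.386]), ([190, 83], [0.435, -0.404]), ([147, 92], [0.438, -0.459]), ([146, 0], [0.322, -0.458])]
```

View pics/w3.png

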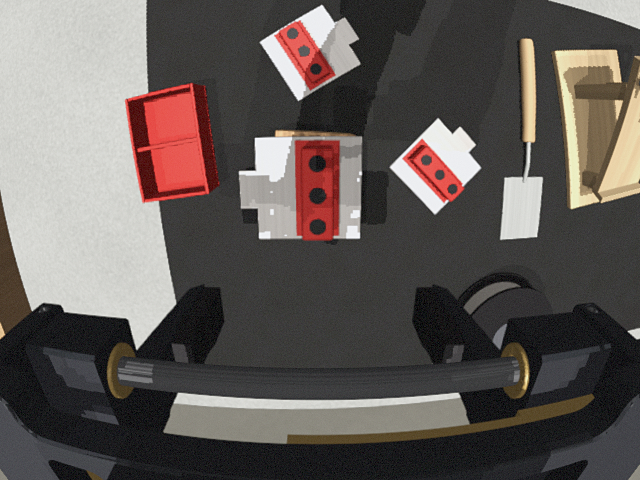

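The wrist view confirms the largest plate on the block with its beam centred at (318,195); the others at (310,52) and (435,167) are small. Beam centre is (0.565,-0.263), which matches the tool to within 1 mm. Descend and grip.

>>> step_arm --pt "0 0 5 0 0 0 -1" --pt "0 0 5 0 0 0 -1" --pt "0 0 5 0 0 0 -1" --pt "0 0 4 0 0 0 -1" --pt "0 0 2.5 0 0 0 -1" --pt "0 0 1.5 0 0 0 -1" --pt "0 0 1 0 0 0 -1" --pt "0 0 1 0 0 0 -1"

```text
clock: 12.0
tool_pos: [0.5658, -0.2637, 0.0456]
eef_rot: [0.019, 1.0, -0.0, 0.001]
contact_force: [0.5, -0.6, -0.4]
opening: 1.003
finger_force: 0.0
```

```bash
python3 - <<'E'
from h import *
from plant import r
delta([.565,-.263,.04],down(88.2))
b=r.snapshot("side"); w=r.snapshot("wrist"); 
cv2.imwrite("pics/c5.png",np.hstack([cv2.resize(b["pixels"][230:380,240:390,::-1],None,fx=3,fy=3),w["pixels"][15:465,150:490,::-1]]))
E
```

```text
t 12.0 pos [ 0.5658 -0.2637  0.0456] q [ 0.4345  0.9193 -0.1311  1.6892  0.2023  0.5449  1.7148] F [ 0.5315 -0.633  -0.3743] open 1.003
turn deg [-0.03  0.08 -0.33] shift now cm [0.08 0.07 0.56] after turn cm [0.08 0.07 0.56]
```

View pics/c5.png

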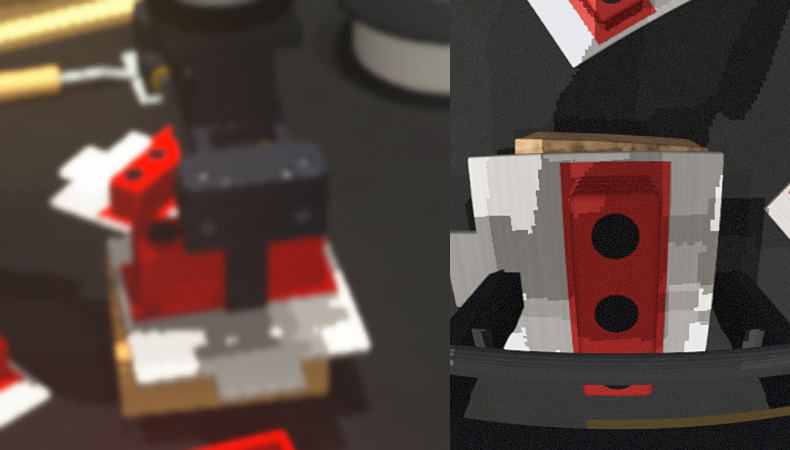

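Side crop: the near finger stands beside the beam, tip at ~(247,308), just above the plate. Wrist crop: the beam (col ~615) is centred between the fingers.

```bash
python3 - <<'E'
from h import *
b=pickle.load(open("side0.pkl","rb"))
for y in (-.308,-.325):
  o,d=ray(b,240+247/3,230+308/3); print(o+d*(y-o[1])/d[1])
E
```

```text
[ 0.5667 -0.308   0.057 ]
[ 0.5631 -0.325   0.0711]
```

>>> step_arm --pt "0 0 0 0 0 0 1" --pt "0 0 0 0 0 0 1" --pt "0 0 0 0 0 0 1" --pt "0 0 0 0 0 0 1" --pt "0 0 0 0 0 0 1" --pt "0 0 0 0 0 0 1" --pt "0 0 0 0 0 0 1" --force 35

```text
clock: 12.98
tool_pos: [0.5652, -0.2635, 0.0452]
eef_rot: [0.018, 1.0, -0.0, 0.0]
contact_force: [0.9, -0.1, -0.4]
opening: 0.383
finger_force: 35.0
```

Gripped at opening 0.383 (34 mm), 35 N. Lift, then compute transit to hover over the bed.

>>> step_arm --pt "0 0 -1 0 0 0 1" --pt "0 0 -2 0 0 0 1" --pt "0 0 -3 0 0 0 1" --pt "0 0 -4 0 0 0 1" --pt "0 0 -4 0 0 0 1" --pt "0 0 -4 0 0 0 1" --pt "0 0 -3 0 0 0 1" --pt "0 0 -1 0 0 0 1" --force 45

```text
clock: 13.98
tool_pos: [0.566, -0.2636, 0.2683]
eef_rot: [0.018, 1.0, -0.001, 0.002]
contact_force: [0.5, -0.4, -3.8]
opening: 0.386
finger_force: 45.0
```

```bash
python3 - <<'E'
from h import *
from plant import r
s=r.get_state();print(s["contact_force"],s["moment"],s["opening"])
p=bed(-7,0,65); print(p); delta([p[0],p[1],.27],down(11.2)); delta(p,down(11.2,30)); print(bed(-10,0,5.2))
E
```

```text
[ 0.4706 -0.401  -3.7563] [ 0.0745  0.016  -0.0147] 0.38553976704617343
[0.5458 0.1635 0.1378]
t 13.97 pos [ 0.566  -0.2636  0.2683] q [ 0.4654  0.6343 -0.1863  1.5113  0.1307  1.0036  1.7787] F [ 0.4706 -0.401  -3.7563] open 0.386
turn deg [ 0.1   0.26 76.7 ] shift now cm [ 3.58 42.61 -0.25] after turn cm [42.29  6.32 -0.17]
t 13.97 pos [ 0.566  -0.2636  0.2683] q [ 0.4654  0.6343 -0.1863  1.5113  0.1307  1.0036  1.7787] F [ 0.4706 -0.401  -3.7563] open 0.386
turn deg [25.44 20.31 74.76] shift now cm [ 3.64 42.63 12.98] after turn cm [42.29 12.    8.14]
[0.519  0.1582 0.0845]
```

>>> step_arm --pt "0 0 0 0 0 8.7 1" --pt "0 0 0 0 0 9.7 1" --pt "0 0 0 0 0 9.7 1" --pt "0 0 0 0 0 9.7 1" --pt "0 0 0 0 0 9.7 1" --pt "0 0 0 0 0 9.7 1" --pt "0 0 0 0 0 9.7 1" --pt "0 0 0 0 0 9.8 1"

```text
clock: 14.98
tool_pos: [0.5644, -0.2628, 0.2644]
eef_rot: [0.637, 0.771, -0.0, -0.001]
contact_force: [-0.5, 0.5, -3.2]
opening: 0.38
finger_force: 45.0
```

>>> step_arm --pt "3 0.4 0 0 0 0 1" --pt "6 0.9 0 0 0 0 1" --pt "6 0.9 0 0 0 0 1" --pt "6 0.9 0 0 0 0 1" --pt "6 0.9 0 0 0 0 1" --pt "6 0.9 0 0 0 0 1" --pt "6 0.9 0 0 0 0 1" --pt "3.3 0.5 0 0 0 0 1"

```text
clock: 15.98
tool_pos: [0.5431, 0.1685, 0.2645]
eef_rot: [0.633, 0.774, 0.0, -0.001]
contact_force: [1.0, -0.6, -3.0]
opening: 0.38
finger_force: 45.0
```

>>> step_arm --pt "0 0 0 5 0 0 1" --pt "0 0 0 7 0 0 1" --pt "0 0 0 7 0 0 1" --pt "0 0 0 7 0 0 1" --pt "0 0 0 4 0 0 1" --pt "0 0 0 0 0 0 1"

```text
clock: 16.73
tool_pos: [0.545, 0.1638, 0.2631]
eef_rot: [0.613, 0.746, -0.201, -0.165]
contact_force: [-0.7, -0.3, -2.9]
opening: 0.384
finger_force: 45.0
```

```bash
python3 - <<'E'
from h import *
delta(bed(-7,0,65),down(11.2,30))
E
```

```text
t 16.73 pos [0.545  0.1638 0.2631] q [-0.4198  0.8772  0.2092  1.1587 -0.1838  1.648  -0.0105] F [-0.6724 -0.2592 -2.9418] open 0.384
turn deg [-0.09  0.01 -0.  ] shift now cm [-0.05  6.35 10.8 ] after turn cm [-0.05  6.33 10.81]
```

>>> step_arm --pt "0 0.8 1.2 0 0 0 1" --pt "0 1.2 2.1 0 0 0 1" --pt "0 1.3 2.2 0 0 0 1" --pt "0 1.3 2.2 0 0 0 1" --pt "0 1.1 2.1 0 0 0 1" --pt "0 0.6 1 0 0 0 1" --pt "0 0 0 0 0 0 1"

```text
clock: 17.6
tool_pos: [0.5448, 0.1639, 0.1399]
eef_rot: [0.613, 0.746, -0.2, -0.165]
contact_force: [0.2, -0.0, -2.7]
opening: 0.38
finger_force: 45.0
```

```bash
python3 - <<'E'
from h import *
from plant import r
delta(bed(-7,0,5.2),down(11.2,30))
s=r.snapshot("scene"); b=r.snapshot("side")
cv2.imwrite("pics/c6.png",np.hstack([cv2.resize(s["pixels"][230:390,370:500,::-1],None,fx=3,fy=3),cv2.resize(b["pixels"][90:250,170:310,::-1],(390,480))]))
E
```

```text
t 17.6 pos [0.5448 0.1639 0.1399] q [-0.4155  1.0016  0.1901  1.2639 -0.1989  1.4191  0.0104] F [ 0.2307 -0.0414 -2.7476] open 0.38
turn deg [-0.04  0.    0.01] shift now cm [-0.06  0.19  6.12] after turn cm [-0.06  0.19  6.12]
```

View pics/c6.png

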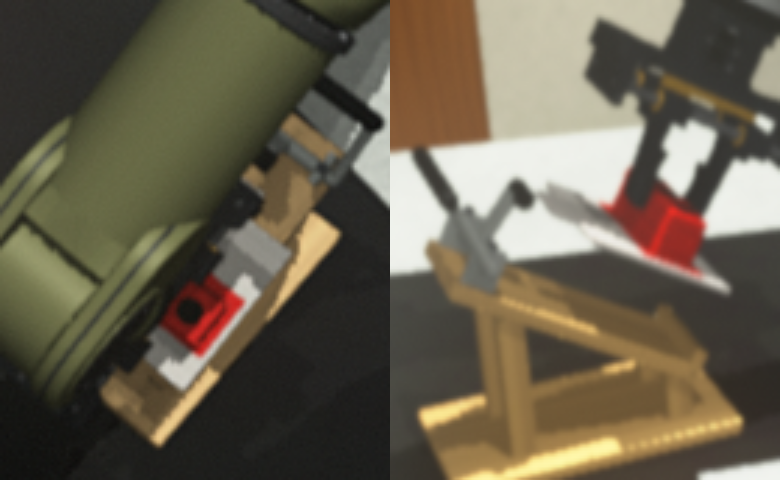

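The side crop shows the clamp up (bar (425,165), foot (520,192)) and the plate hovering parallel above the bed, tab uphill. Descending along the normal.

>>> step_arm --pt "-0.05 0 1 0 0 0 1" --pt "0 0 1.5 0 0 0 1" --pt "0 0 1.5 0 0 0 1" --pt "0 0 0.8 0 0 0 1" --pt "0 0 0.5 0 0 0 1" --pt "0 0 0.2 0 0 0 1" --pt "0 0 0 0 0 0 1"

```text
clock: 18.58
tool_pos: [0.5188, 0.1581, 0.0927]
eef_rot: [0.613, 0.746, -0.2, -0.164]
contact_force: [0.3, -0.5, -3.9]
opening: 0.385
finger_force: 45.0
```

```bash
python3 - <<'E'
from h import *
delta(bed(-10,0,5.2),down(11.2,30))
E
```

```text
t 18.57 pos [0.5188 0.1581 0.0927] q [-0.4203  1.024   0.1787  1.3854 -0.2066  1.2747  0.0242] F [ 0.343  -0.5031 -3.8896] open 0.385
turn deg [ 0.04 -0.    0.  ] shift now cm [0.   0.43 0.7 ] after turn cm [0.   0.43 0.7 ]
```

>>> step_arm --pt "0 0 0.2 0 0 0 1" --pt "0 0 0.2 0 0 0 1" --pt "0 0 0 0 0 0 1"

```text
clock: 18.95
tool_pos: [0.5164, 0.1577, 0.089]
eef_rot: [0.613, 0.746, -0.2, -0.164]
contact_force: [-0.0, 0.4, -3.1]
opening: 0.382
finger_force: 45.0
```

>>> step_arm --pt "0 0 0.1 0 0 0 1" --pt "0 0 0.1 0 0 0 1" --pt "0 0 0 0 0 0 1"

```text
clock: 19.32
tool_pos: [0.5155, 0.1575, 0.0873]
eef_rot: [0.613, 0.746, -0.2, -0.164]
contact_force: [-0.5, -0.4, -3.0]
opening: 0.382
finger_force: 45.0
```

Still free; now ~1 mm above. Slide downhill toward the ledge.

>>> step_arm --pt "0 0.15 0 0 0 0 1" --pt "0 0.15 0 0 0 0 1" --pt "0 0 0 0 0 0 1"

```text
clock: 19.7
tool_pos: [0.5182, 0.158, 0.0857]
eef_rot: [0.613, 0.746, -0.2, -0.164]
contact_force: [-0.1, 0.4, -2.8]
opening: 0.382
finger_force: 45.0
```

>>> step_arm --pt "0 0.1 0 0 0 0 1" --pt "0 0 0 0 0 0 1"

```text
clock: 19.95
tool_pos: [0.5189, 0.1581, 0.0853]
eef_rot: [0.613, 0.746, -0.2, -0.164]
contact_force: [0.3, 0.5, -3.1]
opening: 0.382
finger_force: 45.0
```

>>> step_arm --pt "0 0 0.1 0 0 0 1" --pt "0 0 0 0 0 0 1"

```text
clock: 20.2
tool_pos: [0.5185, 0.1581, 0.0846]
eef_rot: [0.613, 0.746, -0.2, -0.164]
contact_force: [-0.5, 0.1, -2.0]
opening: 0.38
finger_force: 45.0
```

>>> step_arm --pt "0 0.1 0 0 0 0 1" --pt "0 0 0 0 0 0 1"

```text
clock: 20.45
tool_pos: [0.5186, 0.1581, 0.0846]
eef_rot: [0.613, 0.746, -0.201, -0.165]
contact_force: [-2.3, -0.5, 3.4]
opening: 0.381
finger_force: 45.0
```

>>> step_arm --pt "0 0 0.1 0 0 0 1" --pt "0 0 0 0 0 0 1"

```text
clock: 20.7
tool_pos: [0.5185, 0.1581, 0.0846]
eef_rot: [0.613, 0.746, -0.2, -0.165]
contact_force: [-2.1, -0.2, 9.1]
opening: 0.381
finger_force: 45.0
```

Contact with both bed and ledge, at the modelled pose. Release and back off along the normal.

>>> step_arm --pt "0 0 0 0 0 0 0.2" --pt "0 0 0 0 0 0 0" --pt "0 0 0 0 0 0 -0.3" --pt "0 0 0 0 0 0 -0.6" --pt "0 0 0 0 0 0 -0.6" --pt "0 0 0 0 0 0 -0.6"

```text
clock: 21.45
tool_pos: [0.5189, 0.1581, 0.0831]
eef_rot: [0.613, 0.746, -0.2, -0.164]
contact_force: [-0.4, 0.0, 0.7]
opening: 0.799
finger_force: 0.0
```

>>> step_arm --pt "0 0 -1 0 0 0 -0.6" --pt "0 0 -2 0 0 0 -0.6" --pt "0 0 -3 0 0 0 -0.6" --pt "0 0 -4 0 0 0 -0.6" --pt "0 0 -4 0 0 0 -0.6" --pt "0 0 -2 0 0 0 -0.6"

```text
clock: 22.2
tool_pos: [0.5992, 0.1738, 0.2243]
eef_rot: [0.613, 0.747, -0.198, -0.163]
contact_force: [-0.4, 0.0, -0.6]
opening: 0.803
finger_force: 0.0
```

>>> step_arm --pt "0 0 0 -6 0 0 -0.2" --pt "0 0 0 -8 0 0 0.2" --pt "0 0 0 -8 0 0 0.2" --pt "0 0 0 -8 0 0 0.2" --pt "0 0 -5 0 0 0 0.2" --pt "0 0 -4 0 0 0 0.2"

```text
clock: 22.95
tool_pos: [0.5964, 0.1733, 0.3139]
eef_rot: [0.635, 0.773, 0.0, -0.0]
contact_force: [0.6, -0.0, -0.1]
opening: 0.403
finger_force: 0.0
```

```bash
cat > chk.py <<'E'
from h import *
from plant import r
w=r.snapshot("wrist"); pickle.dump(w,open("w5.pkl","wb"))
hsv=cv2.cvtColor(w["pixels"],cv2.COLOR_RGB2HSV)
m=((hsv[...,1]<40)&(hsv[...,2]>110)|(hsv[...,1]>150)&((hsv[...,0]<8)|(hsv[...,0]>172))&(hsv[...,2]>60)).astype(np.uint8)
bx=bed(1,0,0)-bed(0,0,0); by=bed(0,1,0)-bed(0,0,0); bz=bed(0,0,1)-bed(0,0,0); B=np.c_[bx,by,bz]*1000
def onbed(u,v,z):
    o,d=fray(w,u,v); o=B.T@(o-bed(0,0,0))*1000; d=B.T@d; return (o+d*(z-o[2])/d[2])[:2]
for k in cv2.findContours(m,cv2.RETR_EXTERNAL,cv2.CHAIN_APPROX_NONE)[0]:
    q=cv2.approxPolyDP(k,4,True)[:,0]; c=onbed(*k[:,0].mean(0),5)
    if cv2.contourArea(k)>300 and np.hypot(*c)<120: print(cv2.contourArea(k),[(x.tolist(),onbed(*x,5).round(0).tolist()) for x in q])
E
python3 chk.py; python3 - <<'E'
from h import *
for q in (0.06,1.35): print(bar(q))
delta(bar(1.35)+[0,0,.1],down(11.2))
E
```

```text
11777.5 [([285, 135], [-59.0, -60.0]), ([178, 144], [61.0, -59.0]), ([181, 179], [61.0, -23.0]), ([163, 182], [80.0, -22.0]), ([167, 222], [80.0, 20.0]), ([185, 221], [61.0, 22.0]), ([189, 253], [60.0, 59.0]), ([287, 235], [-59.0, 58.0])]
[0.46   0.1465 0.1961]
[0.3916 0.1329 0.2144]
t 23.0 pos [0.6001 0.174  0.3198] q [-0.4939  0.594   0.252   1.4536 -0.1576  1.1027 -0.0186] F [2.1695 0.2081 3.4865] open 0.4
turn deg [ 0.63 -0.08 -0.03] shift now cm [  0.01 -21.26   0.31] after turn cm [  0.02 -21.25   0.55]
```

The measured plate outline on the bed is x −59…60, y −60…58 mm, with the tab to x = 80: square, centred and at the ledge. Now to the clamp bar.

>>> step_arm --pt "0 -4 0 0 0 0 0.3" --pt "0 -5 0 0 0 0 0.3" --pt "0 -5 0 0 0 0 0.3" --pt "0 -4 0 0 0 0 0.3" --pt "0 -3.1 0 0 0 0 0.3" --pt "0 0 0 0 0 0 0.3"

```text
clock: 23.75
tool_pos: [0.3888, 0.1323, 0.3124]
eef_rot: [0.635, 0.773, 0.0, -0.0]
contact_force: [0.2, 0.6, 0.2]
opening: 0.348
finger_force: 0.0
```

```bash
python3 - <<'E'
from h import *
delta(bar(1.35)+[0,0,-.029],down(11.2))
E
```

```text
t 23.75 pos [0.3888 0.1323 0.3124] q [-0.6377  0.2807  0.2645  2.0408 -0.0993  0.8317 -0.1202] F [0.2054 0.6389 0.2492] open 0.348
turn deg [-0.01 -0.05  0.02] shift now cm [ 0.    0.28 12.7 ] after turn cm [ 0.01  0.28 12.7 ]
```

>>> step_arm --pt "0 0.3 3 0 0 0 0.3" --pt "0 0 3 0 0 0 0.3" --pt "0 0 2.5 0 0 0 0.3" --pt "0 0 1.5 0 0 0 0.3" --pt "0 0 1 0 0 0 0.3" --pt "0 0 1 0 0 0 0.3" --pt "0 0 0.7 0 0 0 0.3" --pt "0 0 0 0 0 0 0.3"

```text
clock: 24.75
tool_pos: [0.3932, 0.1332, 0.1844]
eef_rot: [0.635, 0.773, -0.0, -0.0]
contact_force: [-0.1, 0.1, 0.6]
opening: 0.349
finger_force: 0.0
```

>>> step_arm --pt "0 0.6 0 0 0 0 0.4" --pt "0 0.7 0 0 0 0 0.4" --pt "0 0.8 0 0 0 0 0.4" --pt "0 0.8 0 0 0 0 0.4" --pt "0 0.8 0 0 0 0 0.4" --pt "0 0.8 0.1 0 0 0 0.4" --pt "0 0.8 0.3 0 0 0 0.4" --pt "0 0.7 0.3 0 0 0 0.4"

```text
clock: 25.75
tool_pos: [0.4529, 0.1451, 0.1775]
eef_rot: [0.635, 0.773, 0.0, 0.0]
contact_force: [-2.0, -0.5, 0.5]
opening: 0.299
finger_force: 1.2
```

>>> step_arm --pt "0 0.5 0.4 0 0 0 0.4" --pt "0 0.4 0.4 0 0 0 0.4" --pt "0 0.3 0.2 0 0 0 0.4" --pt "0 0 0 0 0 0 0.4"

```text
clock: 26.25
tool_pos: [0.4638, 0.1472, 0.1673]
eef_rot: [0.635, 0.773, -0.0, -0.0]
contact_force: [-1.4, -0.0, -1.4]
opening: 0.303
finger_force: 0.7
```

>>> step_arm --pt "0 0.2 0 0 0 0 0.4" --pt "0 0.1 0 0 0 0 0.4" --pt "0 0 0 0 0 0 0.4"

```text
clock: 26.62
tool_pos: [0.4642, 0.1473, 0.1669]
eef_rot: [0.635, 0.773, -0.002, -0.002]
contact_force: [-5.1, -0.5, -2.4]
opening: 0.302
finger_force: 2.7
```

>>> step_arm --pt "0 0.2 0 0 0 0 0.4" --pt "0 0 0 0 0 0 0.4"

```text
clock: 26.88
tool_pos: [0.4646, 0.1474, 0.1665]
eef_rot: [0.635, 0.773, -0.004, -0.003]
contact_force: [-7.2, -0.6, -5.5]
opening: 0.3
finger_force: 3.6
```

>>> step_arm --pt "0 -0.4 0 0 0 0 0.3" --pt "0 -0.5 0 0 0 0 0.1" --pt "0 0 0 0 0 0 0.1" --pt "0 0 -2 0 0 0 0.1" --pt "0 0 -3 0 0 0 0.1" --pt "0 0 -4 0 0 0 0.1" --pt "0 0 -4 0 0 0 0.1" --pt "0 0 -2 0 0 0 0.1"

```text
clock: 27.88
tool_pos: [0.4614, 0.1467, 0.3202]
eef_rot: [0.635, 0.773, 0.002, 0.001]
contact_force: [0.3, 0.3, -0.5]
opening: 0.451
finger_force: 0.0
```

>>> step_arm --pt "0 3 0 0 0 0 0" --pt "0 4 0 0 0 0 0" --pt "0 4 0 0 0 0 0" --pt "0 2 0 0 0 0 0" --pt "0 0 0 0 0 0 0" --pt "0 0 0 0 0 0 0"

```text
clock: 28.62
tool_pos: [0.5867, 0.1715, 0.3177]
eef_rot: [0.635, 0.773, -0.0, -0.0]
contact_force: [-0.3, -0.8, 1.0]
opening: 0.504
finger_force: 0.0
```

```bash
python3 chk.py; python3 - <<'E'
from h import *
from plant import r
print(r.get_state()["tool_pos"]); w=pickle.load(open("w5.pkl","rb"))
# dark bar in wrist view near expected place, at q=.06 height
hsv=w["pixels"].max(2); z=bar(.06)[2]; M=w["cam_to_world"]
for q in (.06,.2,.35):
    pts=[]
    for x in np.arange(-45,46,15):
        p=bar(q)+(bed(0,x,0)-bed(0,0,0)); c=M[:3,:3].T@(p-M[:3,3]); t=np.arctan2(np.hypot(c[0],c[1]),c[2]); e=c[:2]/np.hypot(c[0],c[1])*t*w["fx"]
        u,v=int(e[0]+w["cx"]),int(e[1]+w["cy"]); row=hsv[v,u-15:u+16]; d=np.where(row<45)[0]-15; pts.append((u,v,int(d.min()) if len(d) else None,int(d.max()) if len(d) else None))
    print(q,pts)
E
```

```text
1047.5 [([131, 158], [121.0, -51.0]), ([131, 171], [123.0, -38.0]), ([118, 175], [136.0, -36.0]), ([129, 179], [125.0, -30.0]), ([139, 241], [124.0, 35.0]), ([140, 205], [117.0, -2.0]), ([145, 217], [114.0, 11.0]), ([155, 215], [103.0, 11.0]), ([153, 199], [103.0, -6.0]), ([139, 200], [118.0, -7.0]), ([137, 180], [117.0, -28.0]), ([145, 171], [108.0, -36.0]), ([131, 171], [123.0, -38.0]), ([150, 169], [103.0, -37.0]), ([151, 160], [101.0, -46.0])]
11061.5 [([294, 135], [-59.0, -60.0]), ([189, 143], [61.0, -59.0]), ([191, 178], [61.0, -23.0]), ([173, 181], [80.0, -22.0]), ([174, 194], [80.0, -8.0]), ([179, 188], [75.0, -14.0]), ([194, 189], [59.0, -11.0]), ([195, 212], [60.0, 14.0]), ([176, 213], [80.0, 12.0]), ([176, 219], [81.0, 18.0]), ([195, 220], [61.0, 23.0]), ([199, 252], [60.0, 59.0]), ([295, 235], [-58.0, 59.0])]
[0.5866 0.1715 0.3179]
0.06 [(161, 168, -9, 4), (163, 185, -9, 4), (164, 203, -9, 5), (166, 220, -9, 5), (168, 236, -9, 4), (170, 252, -8, 8), (173, 268, -9, 4)]
0.2 [(152, 169, 1, 13), (154, 187, 0, 13), (155, 205, 0, 14), (158, 222, 0, 13), (160, 239, 0, 13), (162, 255, 0, 13), (165, 271, -1, 13)]
0.35 [(142, 171, 10, 10), (143, 189, None, None), (145, 207, 11, 14), (148, 224, 10, 15), (150, 241, 10, 15), (153, 257, 10, 15), (155, 273, 10, 15)]
```

The plate is unmoved and the foot is over the tab (x≈60–75 mm). The bar is near the resting angle (≈0.06–0.09). I'll press once more, a bit firmer, to be sure it rests.

>>> step_arm --pt "0 -3 0 0 0 0 0.3" --pt "0 -4 0 0 0 0 0.3" --pt "0 -4 0 0 0 0 0.3" --pt "0 -1.9 0 0 0 0 0.3" --pt "0 0 0 0 0 0 0.3"

```text
clock: 29.3
tool_pos: [0.4593, 0.1464, 0.3184]
eef_rot: [0.635, 0.773, 0.0, -0.0]
contact_force: [-0.0, 0.1, -0.1]
opening: 0.35
finger_force: 0.0
```

>>> step_arm --pt "0 0 4 0 0 0 0.3" --pt "0 0 4 0 0 0 0.3" --pt "0 0 3 0 0 0 0.3" --pt "0 0 2 0 0 0 0.3" --pt "0 0 1.5 0 0 0 0.3" --pt "0 0 0.7 0 0 0 0.3" --pt "0 0 0 0 0 0 0.3"

```text
clock: 30.18
tool_pos: [0.4614, 0.1468, 0.1655]
eef_rot: [0.635, 0.773, 0.0, 0.0]
contact_force: [0.4, 0.1, 0.1]
opening: 0.351
finger_force: 0.0
```

>>> step_arm --pt "0 0.3 0 0 0 0 0.3" --pt "0 0.3 0 0 0 0 0.3" --pt "0 0.2 0 0 0 0 0.3" --pt "0 0.2 0 0 0 0 0.3" --pt "0 0 0 0 0 0 0.3"

```text
clock: 30.8
tool_pos: [0.468, 0.1481, 0.1649]
eef_rot: [0.635, 0.773, -0.002, -0.002]
contact_force: [-4.9, -0.5, -2.5]
opening: 0.351
finger_force: 2.6
```

>>> step_arm --pt "0 0.3 0 0 0 0 0.3" --pt "0 0.3 0 0 0 0 0.3" --pt "0 0 0 0 0 0 0.3"

```text
clock: 31.18
tool_pos: [0.4682, 0.1481, 0.1644]
eef_rot: [0.635, 0.773, -0.007, -0.005]
contact_force: [-14.1, -2.1, 6.0]
opening: 0.347
finger_force: 7.4
```

14 N with no motion: the foot rests on the tab. Withdraw.

>>> step_arm --pt "0 -0.6 0 0 0 0 0.3" --pt "0 -0.6 0 0 0 0 0.2" --pt "0 -0.2 0 0 0 0 0.1" --pt "0 0 -2 0 0 0 0.1" --pt "0 0 -3 0 0 0 0.1" --pt "0 0 -4 0 0 0 0.1" --pt "0 0 -4 0 0 0 0.1" --pt "0 0 -2 0 0 0 0.1"

```text
clock: 32.17
tool_pos: [0.4647, 0.1474, 0.3183]
eef_rot: [0.635, 0.773, 0.002, 0.001]
contact_force: [-0.0, 0.4, -0.4]
opening: 0.451
finger_force: 0.0
```

>>> step_arm --pt "0 3 0 0 0 0 0" --pt "0 4 0 0 0 0 0" --pt "0 4 0 0 0 0 0" --pt "0 2 0 0 0 0 0" --pt "0 0 0 0 0 0 0" --pt "0 0 0 0 0 0 0"

```text
clock: 32.92
tool_pos: [0.5898, 0.1721, 0.3158]
eef_rot: [0.635, 0.773, -0.0, -0.0]
contact_force: [0.5, 0.0, 0.3]
opening: 0.501
finger_force: 0.0
```

```bash
python3 chk.py | tail -1; python3 - <<'E'
from h import *
w=pickle.load(open("w5.pkl","rb")); g=w["pixels"].max(2); M=w["cam_to_world"]
for q in (.06,.2):
    p=bar(q); c=M[:3,:3].T@(p-M[:3,3]); t=np.arctan2(np.hypot(c[0],c[1]),c[2]); e=c[:2]/np.hypot(c[0],c[1])*t*w["fx"]
    u,v=int(e[0]+w["cx"]),int(e[1]+w["cy"]); d=np.where(g[v,u-15:u+16]<45)[0]-15; print(q,u,v,d.min(),d.max())
E
```

```text
11210.0 [([291, 135], [-58.0, -60.0]), ([185, 143], [61.0, -59.0]), ([188, 177], [60.0, -24.0]), ([169, 185], [81.0, -18.0]), ([171, 194], [80.0, -9.0]), ([175, 188], [75.0, -15.0]), ([190, 189], [59.0, -11.0]), ([191, 212], [60.0, 13.0]), ([172, 213], [81.0, 11.0]), ([174, 222], [80.0, 21.0]), ([192, 221], [60.0, 23.0]), ([196, 253], [60.0, 59.0]), ([293, 235], [-59.0, 59.0])]
0.06 162 220 -7 6
0.2 153 223 3 15
```

Bar now matches joint ≈0.06, and the plate is square and centred at the ledge.

```bash
python3 -c "
from plant import r
print(r.finish_job())"
```

```text
the job is handed in; nothing more can be done
None
```

The job is handed in at about 33 s: clamp swung fully up, plate laid square on the bed against the ledge with its tab uphill and let go, then the clamp swung down until its foot rested on the tab; I steered clear of the spool, tray and scraper but did not check them again at the end.

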